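# Roll the rolling pin onto its strip

## Robot

A 7-joint arm with a two-finger parallel gripper is mounted at the origin on a cart in front of the work surface, level with it; the furniture and walls round the work are solid. World frame = base frame: x ahead of the robot, y to its left, z up, the work surface at z = 0. Lengths are in m, angles in degrees, forces in N, time in s.
With the tool pointing down it reaches from about 0.4 to 0.875 m from the base axis. Payload 4.4 kg.
Tool frame: the origin (TCP) lies on the mounting face of the last link; the fingertips stand 173 mm ahead of it and the grasp point (between the pads) lies 155 mm ahead of it; z points along the fingers, y is the line along which they close (so a half turn about z gives the same grasp; the last joint's range is limited). The gripper opens to 85 mm and grips with 20 to 120 N. Pads are 22 mm wide; open, the fingers measure 114 mm over their backs; the gripper's body (76 mm by 85 mm) begins 54 mm behind the grasp point. The pads swing forward as they close: fully open they stand 13 mm farther back than shut.
Start: joints at [72.204, 36.005, 2.206, 86.941, -1.547, 57.084, -1.146], TCP at [0.158, -0.631, 0.405] pointing down, gripper open.
Joint ranges: [-175.42, 175.42], [-21.48, 121.26], [-71.46, 75.88], [10.55, 141.38], [-63.04, 243.04], [13.31, 113.54], [-168.57, 168.57]. Speed limits (degrees/s): [147.25, 147.25, 180, 180, 180, 180, 180].

## Interface

Orientations are given as [roll, pitch, yaw] about the fixed x, y, z axes, in that order (R = Rz(yaw) Ry(pitch) Rx(roll)).
In Python, from cell import r gives the robot as it stands.
- The arm moves only by the tool move_arm, never from a script. Its argument "series" is a list that holds one entry, the list of rows, each a list of 7 numbers: the shift along the world's x, y, z as a fraction of full scale, then the turn, a rotation vector about the world's x, y, z as a fraction of full scale, then the closure, from -1 (fully open) to 1 (shut). In form: [[[dx, dy, dz, rx, ry, rz, grip], ...]]. A call has 1 to 8 rows; each row shifts and turns the commanded pose from where the row before left it; what a row does not reach is not made up. Full scale, the value 1, is 0.025 m for a shift and 0.12 rad for a turn. A row lasts 1/10 s, in which the tool goes at most 50 mm and 8.59 degrees, less where a joint would pass 70% of its speed; a pose out of reach is approached as far as the arm can. A call with a number of a shift or a turn outside -1 to 1 is refused whole. A call with a gripper value outside its range is refused whole. The fingers move at their own pace and stop on an object; "grip_force" is the grip in N (left out, the last holds). Time passes only in rows, so rows that do not move let the fingers close. It gives the time, the measured TCP pose, the force, the opening and the grip force at its end, in the units of the state.
- r.read_state(): the state, without advancing time (a new reading comes with each control period).
- r.snapshot(name): name is "side" or "top"; returns a dict with "image" (400x640x3 uint8, blue, green, red), "vfov" (degrees; the focal length in pixels is half the picture's height over the tangent of half this angle, whatever the lens; pixels are square), "cx", "cy" (the principal point, pixels), "rvec" (rotation vector, rad) and "tvec" (3), from world to camera coordinates, as OpenCV has them. Camera axes: x right, y down, z forward; pixel columns grow to the right and rows downward; lengths in m; the calibration is good to about 2 mm. A picture is of the moment at which its call begins. There is no depth.
- r.finish_job(): hands the job in; it is judged then, once.
Trained networks look in a picture, given as the dict that the camera call returned (one of the last four; its "shot" number tells which), for a name from the list of things; names that differ only in an ending like _2 or _b are one class to them, and where a whole thing is asked for, a point or a joint stands for the part that bears it (a point fixed in the world has none). Each returns a list of dicts, best first, with "score" (0 to 1); they miss things now and then, are a little off and sometimes report something else, mostly with a low value. They report only what shows in the picture. A call takes as long as a camera call.
- r.silhouettes(picture, name): "pixels" (400x640 bool, what is visible of it) and "pixel" ([column, row] in pixels, amid what is visible of it).
The state is a dict: "clock": time; "qpos": joint angles; "joint_vel": joint speeds; "effort": joint torques, N m; "tcp_pos": TCP position; "ee_rot": TCP orientation; "ft_force": force on the tool from outside, world axes, zero at the start; "torque": the same for the moment, N m; "gripper_width": finger opening in m; "grasp_force": force on a finger pad.
Only numpy, scipy, OpenCV 4.12 (cv2) and the standard library are available. Lean on these libraries where they do the work, as an engineer would, in place of code of your own. Each camera call takes 0.05 s, during which the arm holds its last target. There are 200 camera calls.

## Task

Set the rolling pin ready in the middle of the pastry board: with a fingertip resting on top of the pin, gently roll it over the board, in as many strokes as it takes, until it lies still, centred along the dark inlaid strip. Touch the pin only on its top: do not push it from the side, pinch it or lift it, and leave the matchbox, the mug and the tub as they stand.

Things in the scene. Friction and masses are not known exactly. Their poses are not given: they have to be found in the camera images.
- pin: Wooden rolling pin lying on the board 65 to 95 mm from the strip, on its near or its far side, nearly parallel to it. Barrel 56 mm thick, 200 long; 50 mm handles, 26 thick; 0.3 to 0.5 kg. Origin on its axis at mid-length; top at z = 0.074. y along the pin; x, z turn with it. It rolls under a fingertip pressing with a few newtons, half as far as the fingertip goes (so use short strokes), and soon stops when let go.
- strip (a point): Centre of the inlaid strip of dark wood (36 mm wide, 320 mm long, flush) across the middle of the light wooden pastry board (250 x 340 x 18 mm, fixed, top at z = 0.018). Origin on the board's top, at its middle; y along the strip, to the left; x across it, away from the robot.
- matches_mid (a point): Matchbox (36 x 53 x 15 mm) lying on the board on the other side of the strip from the pin, its middle 65 to 95 mm from the strip's centre line. Point at its middle, 8 mm above the board. Not to be disturbed.
- mug_mid (a point): Mug (83 mm in diameter, 94 mm tall, with a handle) standing on the worktop to the left of the board. Point at its middle, 47 mm up. Not to be disturbed.
- tub_mid (a point): Small food tub (72 mm in diameter, 71 mm tall) standing on the worktop to the right of the board. Point at its middle, 35 mm up. Not to be disturbed.

How it is judged (in metres and radians):
On the way:
1. the pin has rolled over by more than 1.5 rad (not slid) (angle between pin's own z axis and vertical above 1.5 rad), for 0.05 s.
At the end, for the whole second after the job is handed in: The pin lies at rest on the board, its middle within 10 mm of the strip's centre line and within 50 mm of the strip's middle along it, its axis within 0.2 rad of the strip's direction; matchbox, mug and tub are undisturbed (x of pin in the frame of strip between -0.01 and 0.01 m and y of pin in the frame of strip between -0.05 and 0.05 m and angle between the y axis of pin and the y axis of strip, either way round below 0.2 rad and height (world z) of pin between 0.04 and 0.052 m and linear speed of pin below 0.01 m/s and angular speed of pin below 0.3 rad/s); the robot touches nothing.
It fails at once if the pin is touched below its top (pushed from the side or pinched): fingers touch it while the grasp point is under 0.078 m (contact force between the fingers and pin above 0.5 N and height (world z) of the grasp point below 0.078 m).
It fails at once if the pin is lifted off the board by more than 8 mm (height (world z) of pin above 0.054 m).
It fails at once if the pin is tipped on end or leaves the board (height (world z) of pin below 0.036 m or angle between pin's own y axis and vertical below 1.3 rad or angle between pin's own y axis and vertical above 1.84 rad).
It fails at once if the pin is flung (faster than 0.35 m/s) (linear speed of pin above 0.35 m/s).
It fails at once if the matchbox, the mug or the tub is moved more than 15 mm or tipped (distance of any of matches_mid, mug_mid, tub_mid from where it was at the start of the episode above 0.015 m or angle between any of matches_mid, mug_mid, tub_mid's own z axis and vertical above 0.3 rad).
It also fails if it takes over 64 s, if anything falls off the work surface, if the arm or the gripper's body presses on something with over 40 N, if the wrist force passes 120 N, or if a joint passes its speed limit or range.

## Working session

There is one attempt and no reset: what is moved stays moved. The work goes in short steps, Python scripts to look and compute and a tool call to move; the robot and the scene stay as the last step left them, time stands still between calls to the robot, and variables do not carry over. Pictures are saved under pics/ and viewed, at most 10 in all, crops included, and the job is handed in when it is done.

Besides the shell and the picture viewer there is one more tool, called by a JSON object that holds its "op" and its "data". move_arm: Moves the arm, as the interface text tells. Its arguments: {"type":"object","properties":{"series":{"type":"array","items":{"type":"array","items":{"type":"array","items":{"type":"number","minimum":-1,"maximum":1}}}},"grip_force":{"type":"number"}},"required":["series"]}

```bash
mkdir -p pics; cat > h.py <<'E'
import cv2, numpy as np
from cell import r
def K(s):
    f=s["image"].shape[0]/2/np.tan(np.radians(s["vfov"])/2); return np.array([[f,0,s["cx"]],[0,f,s["cy"]],[0,0,1.]])
def ray(s,px,z):
    R=cv2.Rodrigues(np.array(s["rvec"],float))[0]; t=np.array(s["tvec"],float).ravel()
    c=-R.T@t; d=(R.T@np.linalg.inv(K(s))@np.c_[np.atleast_2d(px),np.ones(len(np.atleast_2d(px)))].T).T
    return c+d*((z-c[2])/d[:,2])[:,None]
def proj(s,p): return cv2.projectPoints(np.array(p,float).reshape(-1,1,3),np.array(s["rvec"],float),np.array(s["tvec"],float),K(s),None)[0][:,0]
def cam(s): return -cv2.Rodrigues(np.array(s["rvec"],float))[0].T@np.array(s["tvec"],float).ravel()
E
python3 - <<'E'
from h import *
for n in("top","side"):
    s=r.snapshot(n); cv2.imwrite(f"pics/{n}0.png",s["image"]); print(n,cam(s),s["vfov"])
    for o in("pin","strip","matches_mid","mug_mid","tub_mid"):
        for d in r.silhouettes(s,o)[:2]:
            ys,xs=np.nonzero(d["pixels"]); w=ray(s,np.c_[xs,ys],{"pin":.046,"strip":.018}.get(o,.03))
            m=w.mean(0)[:2]; v=np.linalg.svd((w-w.mean(0))[::5,:2],full_matrices=False)[2][0]
            rc=cv2.minAreaRect(w[:,:2].astype(np.float32))
            print(o,round(d["score"],2),d["pixel"],len(xs),m.round(3),v.round(3),np.round(rc[0],3),np.round(rc[1],3),round(rc[2],1))
print(r.read_state())
E
```

```text
top [0.31131033 0.22924153 1.19146415] 50.16866677142419
pin 0.64 [325.8, 161.5] 1769 [0.602 0.222] [-0.042  0.999] [0.603 0.223] [0.057 0.296] 2.2
strip 0.69 [324.3, 203.1] 8664 [0.504 0.218] [-0.012 -1.   ] [0.523 0.218] [0.342 0.252] 89.0
matches_mid 0.52 [330.4, 228.1] 228 [0.431 0.205] [-0.342 -0.94 ] [0.43  0.205] [0.05  0.035] 73.7
mug_mid 0.61 [195.0, 220.6] 1256 [0.439 0.581] [-0.321  0.947] [0.441 0.582] [0.115 0.105] 89.7
tub_mid 0.65 [450.0, 241.5] 674 [ 0.383 -0.116] [-0.203  0.979] [ 0.383 -0.116] [0.079 0.073] 89.6
side [0.68147785 0.79892231 1.10370121] 54.86853776126843
strip 0.87 [324.9, 205.2] 5728 [0.511 0.24 ] [0.093 0.996] [0.523 0.223] [0.346 0.253] 88.3
matches_mid 0.6 [346.3, 182.6] 185 [0.431 0.207] [0.378 0.926] [0.431 0.206] [0.061 0.036] 70.9
mug_mid 0.88 [390.2, 285.5] 1114 [0.428 0.568] [ 0.979 -0.203] [0.428 0.571] [0.103 0.114] 85.8
tub_mid 0.74 [332.8, 106.9] 396 [ 0.376 -0.12 ] [0.263 0.965] [ 0.377 -0.117] [0.115 0.074] 71.6
{'clock': 0.6, 'qpos': array([72.20423533, 36.00293635,  2.20520518, 86.94136645, -1.54601466,
       57.08054653, -1.14639485]), 'joint_vel': array([-0.04790788,  0.02297529,  0.02455857,  0.03909547,  0.06217737,
        0.00157296, -0.03639692]), 'effort': array([-8.63890618e-04, -5.62984836e+01,  1.22473385e+00, -1.93699962e+01,
        1.08476801e-02,  1.89879924e-03, -9.40236049e-06]), 'tcp_pos': array([ 0.15755887, -0.63063016,  0.40472861]), 'ee_rot': array([ 1.79995210e+02, -1.83102066e-03,  1.40248532e+01]), 'ft_force': array([ 0.80731702,  0.08160387, -0.1585257 ]), 'torque': array([-0.00198994, -0.0274636 ,  0.01831266]), 'grasp_force': 0.0, 'gripper_width': 0.08521766489810167}
```

View pics/top0.png

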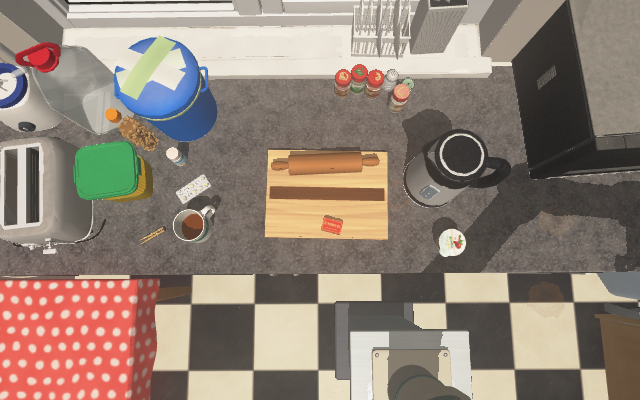

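View pics/side0.png

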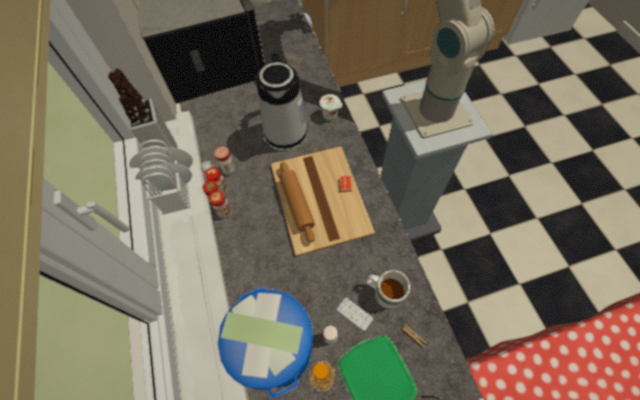

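```bash
python3 - <<'E'
from h import *
s=r.snapshot("top"); g=cv2.cvtColor(s["image"],6)
for d in r.silhouettes(s,"strip")[:1]:
    m=d["pixels"].astype(np.uint8); ys,xs=np.nonzero(m)
    print("board median gray",np.median(g[m>0]))
    # inlaid strip: dark pixels within board, z=.018
    k=(m>0)&(g<np.median(g[m>0])-35); n,l,st,c=cv2.connectedComponentsWithStats(k.astype(np.uint8))
    for i in range(1,n):
        if st[i,4]>100:
            y,x=np.nonzero(l==i); w=ray(s,np.c_[x,y],.018); rc=cv2.minAreaRect(w[:,:2].astype(np.float32)); print(st[i],np.round(rc[0],4),np.round(rc[1],3),round(rc[2],2))
E
```

```text
board median gray 198.0
[ 269  186  116   15 1493] [0.5236 0.2178] [0.321 0.037] 88.46
```

Top view: the pin (cols 272–378, row 162) is on the far side of the strip (row 193), the matchbox at (332,226) is on the near side, and the kettle is to the right at (445,165). The side view agrees. I'll lift, close the gripper, and cross above the kettle.

{"op": "move_arm", "data": {"series": [[[0, 0, 1, 0, 0, 0, 1], [0, 0, 1, 0, 0, 0, 1], [0, 0, 1, 0, 0, -1, 1], [0, 0, 1, 0, 0, -1, 1], [0, 0, 1, 0, 0, 0, 1], [0, 0, 1, 0, 0, 0, 1], [0.5, 1, 0, 0, 0, 0, 1], [0.5, 1, 0, 0, 0, 0, 1]]], "grip_force": 40}}

```text
clock: 1.5
tcp_pos: [0.1823, -0.5804, 0.5554]
ee_rot: [179.9, -0.0, 0.2]
ft_force: [0.5, 0.2, 0.3]
gripper_width: -0.0
grasp_force: 0.0
```

{"op": "move_arm", "data": {"series": [[[0.5, 1, 0, 0, 0, 0, 1], [0.5, 1, 0, 0, 0, 0, 1], [0.5, 1, 0, 0, 0, 0, 1], [0.5, 1, 0, 0, 0, 0, 1], [0.5, 1, 0, 0, 0, 0, 1], [0.5, 1, 0, 0, 0, 0, 1], [0.5, 1, 0, 0, 0, 0, 1], [0.5, 1, 0, 0, 0, 0, 1]]]}}

```text
clock: 2.3
tcp_pos: [0.2829, -0.3795, 0.5549]
ee_rot: [180.0, -0.0, 0.3]
ft_force: [0.3, -0.2, 0.0]
gripper_width: -0.0
grasp_force: 0.0
```

{"op": "move_arm", "data": {"series": [[[0.5, 1, 0, 0, 0, 0, 1], [0.5, 1, 0, 0, 0, 0, 1], [0.5, 1, 0, 0, 0, 0, 1], [0.5, 1, 0, 0, 0, 0, 1], [0.5, 1, 0, 0, 0, 0, 1], [0.5, 1, 0, 0, 0, 0, 1], [0.5, 1, 0, 0, 0, 0, 1], [0.5, 1, 0, 0, 0, 0, 1]]]}}

```text
clock: 3.1
tcp_pos: [0.3828, -0.1795, 0.555]
ee_rot: [180.0, -0.0, 0.3]
ft_force: [0.4, -0.2, 0.5]
gripper_width: -0.0005
grasp_force: 0.0
```

{"op": "move_arm", "data": {"series": [[[0.5, 1, 0, 0, 0, 0, 1], [0.5, 1, 0, 0, 0, 0, 1], [0.5, 1, 0, 0, 0, 0, 1], [0.5, 1, 0, 0, 0, 0, 1], [0.5, 1, 0, 0, 0, 0, 1], [0.5, 1, 0, 0, 0, 0, 1], [0.5, 1, 0, 0, 0, 0, 1], [0.5, 1, 0, 0, 0, 0, 1]]]}}

```text
clock: 3.9
tcp_pos: [0.4828, 0.0204, 0.5549]
ee_rot: [180.0, -0.0, 0.3]
ft_force: [0.4, -0.6, 0.1]
gripper_width: 0.0001
grasp_force: 0.0
```

{"op": "move_arm", "data": {"series": [[[0.64, 1, 0, 0, 0, 0, 1], [0.64, 1, 0, 0, 0, 0, 1], [0.64, 1, 0, 0, 0, 0, 1], [0.64, 1, 0, 0, 0, 0, 1], [0.64, 1, 0, 0, 0, 0, 1], [0.64, 1, 0, 0, 0, 0, 1], [0.64, 1, 0, 0, 0, 0, 1], [0.64, 1, 0, 0, 0, 0.3, 1]]]}}

```text
clock: 4.7
tcp_pos: [0.6111, 0.2203, 0.5548]
ee_rot: [180.0, -0.0, 2.4]
ft_force: [1.2, -0.1, 0.0]
gripper_width: 0.0002
grasp_force: 0.0
```

{"op": "move_arm", "data": {"series": [[[0, 0, -1, 0, 0, 0, 1], [0, 0, -1, 0, 0, 0, 1], [0, 0, -1, 0, 0, 0, 1], [0, 0, -1, 0, 0, 0, 1], [0, 0, -1, 0, 0, 0, 1], [0, 0, -1, 0, 0, 0, 1], [0, 0, -1, 0, 0, 0, 1], [0, 0, -1, 0, 0, 0, 1]]]}}

```text
clock: 5.5
tcp_pos: [0.6106, 0.2192, 0.3538]
ee_rot: [180.0, -0.0, 2.3]
ft_force: [0.1, 0.7, 0.1]
gripper_width: 0.0
grasp_force: 0.0
```

{"op": "move_arm", "data": {"series": [[[0, 0, -1, 0, 0, 0, 1], [0, 0, -1, 0, 0, 0, 1], [0, 0, -1, 0, 0, 0, 1], [0, 0, -0.4, 0, 0, 0, 1], [0, 0, 0, 0, 0, 0, 1]]]}}

```text
clock: 6.0
tcp_pos: [0.6101, 0.2191, 0.2683]
ee_rot: [179.9, 0.2, 2.3]
ft_force: [-0.8, 0.0, -0.2]
gripper_width: -0.0001
grasp_force: 0.0
```

```bash
cat > m.py <<'E'
import sys
from h import *
s=r.snapshot("top")
if len(sys.argv)>1: cv2.imwrite(f"pics/{sys.argv[1]}.png",cv2.resize(s["image"][120:260,230:430],None,fx=4,fy=4))
c=np.array([.5236,.2178]); a=np.radians(88.7); X=np.array([np.sin(a),-np.cos(a)]); Y=np.array([np.cos(a),np.sin(a)])
for d in r.silhouettes(s,"pin")[:1]:
    ys,xs=np.nonzero(d["pixels"]); w=ray(s,np.c_[xs,ys],.046); rc=cv2.minAreaRect(w[:,:2].astype(np.float32))
    print("pin",round(d["score"],2),len(xs),"mean",w.mean(0)[:2].round(4),"rect",np.round(rc[0],4),np.round(rc[1],3),round(rc[2],1),"strip xy",((np.array(rc[0])-c)@X).round(4),((np.array(rc[0])-c)@Y).round(4))
q=r.read_state(); print(q["clock"],q["tcp_pos"].round(4),q["ee_rot"].round(1),q["ft_force"].round(2))
E
python3 m.py a1
```

```text
pin 0.61 1590 mean [0.5999 0.2307] rect [0.6009 0.234 ] [0.061 0.273] 1.7 strip xy 0.0769 0.0179
6.1 [0.611  0.2196 0.2706] [-1.8e+02 -1.0e-01  2.3e+00] [ 0.22  0.4  -0.57]
```

View pics/a1.png

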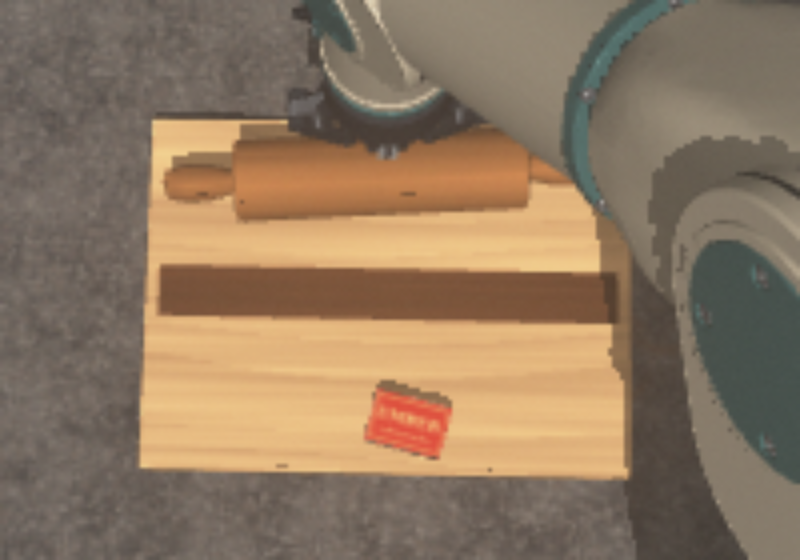

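The gripper hangs above the pin's middle, about 10 mm beyond its axis, with about 23 mm left to descend. I'll feel for contact.

{"op": "move_arm", "data": {"series": [[[0, 0, -0.2, 0, 0, 0, 1], [0, 0, -0.2, 0, 0, 0, 1], [0, 0, -0.2, 0, 0, 0, 1], [0, 0, -0.16, 0, 0, 0, 1], [0, 0, 0, 0, 0, 0, 1]]]}}

```text
clock: 6.6
tcp_pos: [0.6103, 0.2192, 0.25]
ee_rot: [180.0, 0.1, 2.3]
ft_force: [-0.1, 0.5, -0.8]
gripper_width: -0.0002
grasp_force: 0.0
```

{"op": "move_arm", "data": {"series": [[[0, 0, -0.08, 0, 0, 0, 1], [0, 0, 0, 0, 0, 0, 1]]]}}

```text
clock: 6.8
tcp_pos: [0.6105, 0.2194, 0.2485]
ee_rot: [180.0, 0.0, 2.3]
ft_force: [0.3, -0.2, 1.1]
gripper_width: 0.0004
grasp_force: 0.0
```

{"op": "move_arm", "data": {"series": [[[0, 0, -0.06, 0, 0, 0, 1], [0, 0, 0, 0, 0, 0, 1]]]}}

```text
clock: 7.0
tcp_pos: [0.6108, 0.2195, 0.2475]
ee_rot: [-180.0, -0.0, 2.3]
ft_force: [-0.3, 0.2, 0.2]
gripper_width: 0.0002
grasp_force: 0.3
```

{"op": "move_arm", "data": {"series": [[[0, 0, -0.06, 0, 0, 0, 1], [0, 0, 0, 0, 0, 0, 1]]]}}

```text
clock: 7.2
tcp_pos: [0.6116, 0.2195, 0.2473]
ee_rot: [-180.0, -0.2, 2.3]
ft_force: [0.6, -1.0, 7.5]
gripper_width: 0.0001
grasp_force: 3.6
```

{"op": "move_arm", "data": {"series": [[[0, 0, -0.04, 0, 0, 0, 1], [0, 0, 0, 0, 0, 0, 1]]]}}

```text
clock: 7.4
tcp_pos: [0.6122, 0.2194, 0.2471]
ee_rot: [-180.0, -0.3, 2.3]
ft_force: [0.5, -1.3, 10.7]
gripper_width: 0.0001
grasp_force: 5.5
```

Contact, about 10 N. First stroke: 36 mm towards the robot, then lift.

{"op": "move_arm", "data": {"series": [[[-0.12, 0, 0, 0, 0, 0, 1], [-0.24, 0, 0, 0, 0, 0, 1], [-0.24, 0, 0, 0, 0, 0, 1], [-0.24, 0, 0, 0, 0, 0, 1], [-0.24, 0, 0, 0, 0, 0, 1], [-0.24, 0, 0, 0, 0, 0, 1], [-0.12, 0, 0, 0, 0, 0, 1], [0, 0, 0, 0, 0, 0, 1]]]}}

```text
clock: 8.2
tcp_pos: [0.5756, 0.2184, 0.2472]
ee_rot: [179.9, -0.2, 2.3]
ft_force: [0.1, -3.2, 14.4]
gripper_width: -0.0003
grasp_force: 7.0
```

```bash
python3 m.py
```

```text
pin 0.86 865 mean [0.5756 0.2587] rect [0.5818 0.2465] [0.242 0.054] 89.5 strip xy 0.0576 0.03
8.3 [0.5759 0.2184 0.2471] [179.9  -0.2   2.3] [-0.77 -3.31 14.78]
```

{"op": "move_arm", "data": {"series": [[[0, 0, 0.12, 0, 0, 0, 1], [0, 0, 0.3, 0, 0, 0, 1], [0.4, 0, 0, 0, 0, 0, 1], [0.3, 0, 0, 0, 0, 0, 1], [0, 0, 0, 0, 0, 0, 1]]]}}

```text
clock: 8.8
tcp_pos: [0.5935, 0.2191, 0.2549]
ee_rot: [-180.0, -0.1, 2.3]
ft_force: [-0.1, -1.3, 0.2]
gripper_width: -0.0003
grasp_force: 0.0
```

```bash
python3 m.py b1
```

```text
pin 0.64 1514 mean [0.5812 0.2366] rect [0.5822 0.2395] [0.058 0.267] 1.6 strip xy 0.0581 0.023
8.9 [0.5922 0.2192 0.2547] [180.    0.    2.3] [-0.05 -0.21 -0.12]
```

View pics/b1.png

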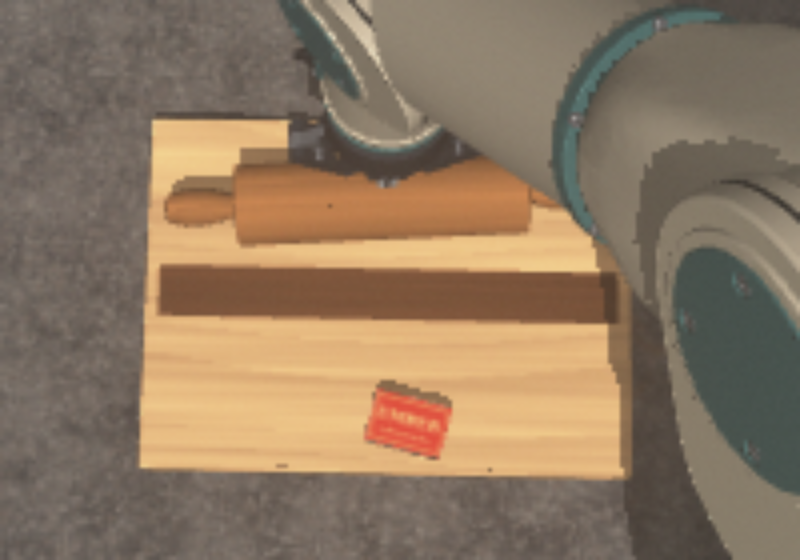

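The pin moved 19 mm towards the strip, still parallel to it. Repeating the cycle.

{"op": "move_arm", "data": {"series": [[[0, 0, -0.24, 0, 0, 0, 1], [0, 0, -0.12, 0, 0, 0, 1], [0, 0, -0.05, 0, 0, 0, 1], [0, 0, 0, 0, 0, 0, 1]]]}}

```text
clock: 9.3
tcp_pos: [0.5936, 0.2195, 0.2472]
ee_rot: [-180.0, -0.3, 2.3]
ft_force: [1.1, -2.0, 13.6]
gripper_width: -0.0002
grasp_force: 6.7
```

{"op": "move_arm", "data": {"series": [[[-0.12, 0, 0, 0, 0, 0, 1], [-0.24, 0, 0, 0, 0, 0, 1], [-0.28, 0, 0, 0, 0, 0, 1], [-0.28, 0, 0, 0, 0, 0, 1], [-0.28, 0, 0, 0, 0, 0, 1], [-0.24, 0, 0, 0, 0, 0, 1], [-0.12, 0, 0, 0, 0, 0, 1], [0, 0, 0, 0, 0, 0, 1]]]}}

```text
clock: 10.1
tcp_pos: [0.5533, 0.2184, 0.2467]
ee_rot: [179.9, -0.1, 2.3]
ft_force: [-1.6, -4.5, 15.1]
gripper_width: 0.0001
grasp_force: 7.5
```

{"op": "move_arm", "data": {"series": [[[0, 0, 0.11, 0, 0, 0, 1], [0, 0, 0.3, 0, 0, 0, 1], [0.4, 0, 0, 0, 0, 0, 1], [0.36, 0, 0, 0, 0, 0, 1], [0, 0, 0, 0, 0, 0, 1]]]}}

```text
clock: 10.6
tcp_pos: [0.5738, 0.2191, 0.2549]
ee_rot: [-180.0, -0.1, 2.3]
ft_force: [-0.6, 0.1, 0.0]
gripper_width: 0.0001
grasp_force: 0.0
```

```bash
python3 m.py
```

```text
pin 0.93 1311 mean [0.5615 0.2377] rect [0.563  0.2437] [0.054 0.252] 0.6 strip xy 0.0388 0.0268
10.7 [0.5722 0.2192 0.2546] [180.    0.    2.3] [-0.61  0.08 -0.99]
```

{"op": "move_arm", "data": {"series": [[[0, 0, -0.24, 0, 0, 0, 1], [0, 0, -0.12, 0, 0, 0, 1], [0, 0, -0.05, 0, 0, 0, 1], [0, 0, 0, 0, 0, 0, 1]]]}}

```text
clock: 11.1
tcp_pos: [0.5736, 0.2195, 0.2472]
ee_rot: [-180.0, -0.3, 2.3]
ft_force: [0.3, -1.1, 14.3]
gripper_width: 0.0001
grasp_force: 7.3
```

{"op": "move_arm", "data": {"series": [[[-0.12, 0, 0, 0, 0, 0, 1], [-0.24, 0, 0, 0, 0, 0, 1], [-0.28, 0, 0, 0, 0, 0, 1], [-0.28, 0, 0, 0, 0, 0, 1], [-0.28, 0, 0, 0, 0, 0, 1], [-0.24, 0, 0, 0, 0, 0, 1], [-0.12, 0, 0, 0, 0, 0, 1], [0, 0, 0, 0, 0, 0, 1]]]}}

```text
clock: 11.9
tcp_pos: [0.533, 0.2184, 0.2464]
ee_rot: [179.9, -0.1, 2.3]
ft_force: [-2.0, -4.1, 15.2]
gripper_width: -0.0002
grasp_force: 7.6
```

{"op": "move_arm", "data": {"series": [[[0, 0, 0.11, 0, 0, 0, 1], [0, 0, 0.3, 0, 0, 0, 1], [0.4, 0, 0, 0, 0, 0, 1], [0.36, 0, 0, 0, 0, 0, 1], [0, 0, 0, 0, 0, 0, 1]]]}}

```text
clock: 12.4
tcp_pos: [0.5538, 0.2191, 0.2549]
ee_rot: [-180.0, -0.1, 2.2]
ft_force: [0.3, -1.2, -1.4]
gripper_width: 0.0003
grasp_force: 0.0
```

```bash
python3 m.py c1
```

```text
pin 0.93 1294 mean [0.5405 0.2428] rect [0.544  0.2438] [0.251 0.056] 89.6 strip xy 0.0198 0.0265
12.5 [0.5523 0.2192 0.2547] [180.    0.    2.3] [-0.3  -0.91  0.27]
```

View pics/c1.png

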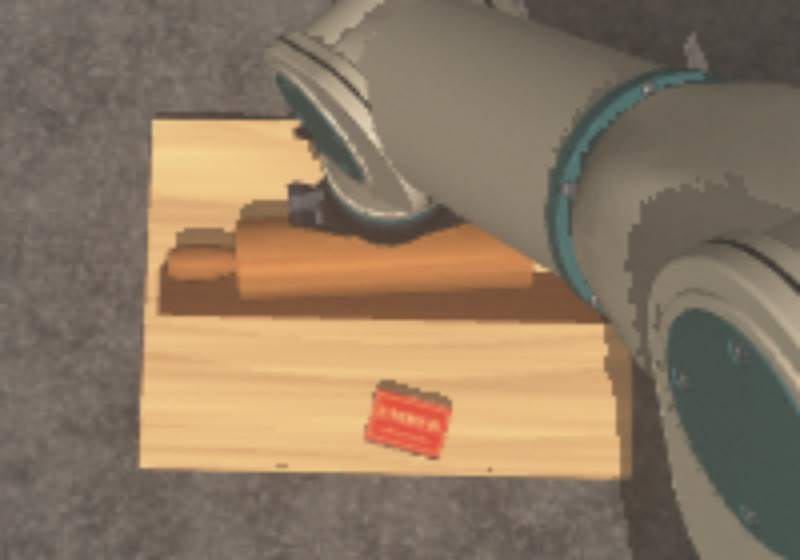

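The pin is now about 20 mm beyond the strip's centre line. One more stroke, then rise clear.

{"op": "move_arm", "data": {"series": [[[0, 0, -0.24, 0, 0, 0, 1], [0, 0, -0.12, 0, 0, 0, 1], [0, 0, -0.05, 0, 0, 0, 1], [0, 0, 0, 0, 0, 0, 1]]]}}

```text
clock: 12.9
tcp_pos: [0.5536, 0.2194, 0.2472]
ee_rot: [-180.0, -0.3, 2.3]
ft_force: [0.3, -2.0, 15.5]
gripper_width: -0.0003
grasp_force: 7.9
```

{"op": "move_arm", "data": {"series": [[[-0.12, 0, 0, 0, 0, 0, 1], [-0.24, 0, 0, 0, 0, 0, 1], [-0.28, 0, 0, 0, 0, 0, 1], [-0.28, 0, 0, 0, 0, 0, 1], [-0.28, 0, 0, 0, 0, 0, 1], [-0.24, 0, 0, 0, 0, 0, 1], [-0.12, 0, 0, 0, 0, 0, 1], [0, 0, 0, 0, 0, 0, 1]]]}}

```text
clock: 13.7
tcp_pos: [0.5128, 0.2184, 0.2462]
ee_rot: [179.9, -0.0, 2.3]
ft_force: [-2.0, -4.6, 15.9]
gripper_width: -0.0002
grasp_force: 7.6
```

{"op": "move_arm", "data": {"series": [[[0, 0, 0.11, 0, 0, 0, 1], [0, 0, 0.3, 0, 0, 0, 1], [0, 0, 1, 0, 0, 0, 1], [0, 0, 1, 0, 0, 0, 1], [0, 0, 1, 0, 0, 0, 1], [0, 0, 1, 0, 0, 0, 1], [0, 0, 1, 0, 0, 0, 1], [0, 0, 1, 0, 0, 0, 1]]]}}

```text
clock: 14.5
tcp_pos: [0.5127, 0.2195, 0.4062]
ee_rot: [-180.0, 0.0, 2.4]
ft_force: [1.1, -0.3, -0.4]
gripper_width: -0.0005
grasp_force: 0.0
```

{"op": "move_arm", "data": {"series": [[[0, 0, 1, 0, 0, 0, 1], [0, 0, 1, 0, 0, 0, 1], [0, -1, 1, 0, 0, 0, 1], [0, -1, 1, 0, 0, 0, 1], [0, -1, 0, 0, 0, 0, 1], [0, -1, 0, 0, 0, 0, 1], [0, -1, 0, 0, 0, 0, 1], [0, -1, 0, 0, 0, 0, 1]]]}}

```text
clock: 15.3
tcp_pos: [0.5127, 0.0686, 0.5052]
ee_rot: [-180.0, 0.0, 2.4]
ft_force: [-0.4, 0.5, 0.5]
gripper_width: 0.0001
grasp_force: 0.0
```

```bash
python3 m.py d1
```

```text
pin 0.64 1837 mean [0.5273 0.2182] rect [0.5268 0.2191] [0.06  0.296] 3.3 strip xy 0.0031 0.0014
15.4 [0.513  0.0656 0.505 ] [1.799e+02 1.000e-01 2.000e+00] [-0.15  0.44 -0.33]
```

View pics/d1.png

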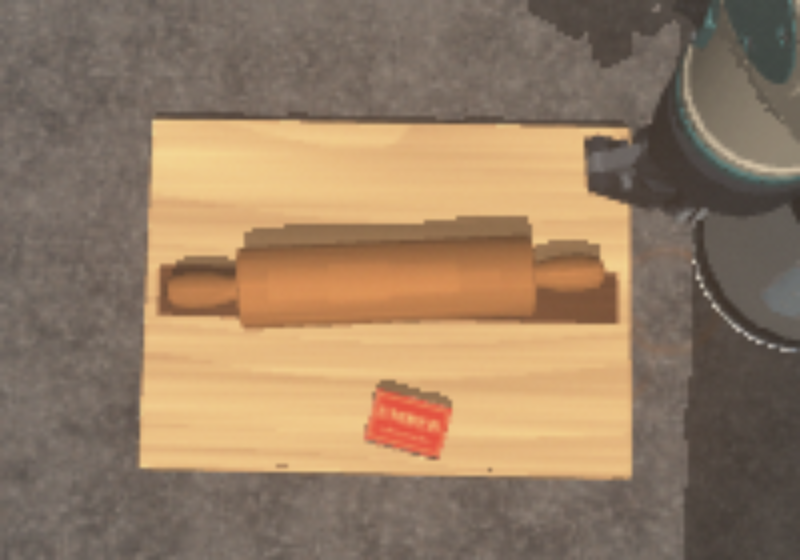

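The pin lies over the strip, about 3 mm off its centre line and about 4° askew, and the matchbox hasn't moved. I'll cross-check with the side camera before handing in.

```bash
python3 - <<'E'
from h import *
s=r.snapshot("side")
d=r.silhouettes(s,"pin")
ok=False
if d:
    ys,xs=np.nonzero(d[0]["pixels"]); w=ray(s,np.c_[xs,ys],.046); rc=cv2.minAreaRect(w[:,:2].astype(np.float32)); print(d[0]["score"],rc); ok=abs(rc[0][0]-.5236)<.009
else: ok=True; print("missed")
if ok: print(r.finish_job())
E
```

```text
0.62 ((0.5253612995147705, 0.2215290367603302), (0.06084808334708214, 0.2990756034851074), 2.371427297592163)
the job is handed in; nothing more can be done
None
```

The job is handed in: after four fingertip strokes the pin lies about 2–3 mm from the strip's centre line and within 5 mm of its middle, about 4° askew. The matchbox is unmoved, the arm stayed well clear of the mug and tub, and `finish_job()` returned no verdict.

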